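# Close the cheese press and wind it firm

### The job

Put the cheese under the press: lift the blue follower by its knob and lay it flat on the cheese in the white mould, swing the press's bridge fully home onto its catch post, then wind the red wheel clockwise by its crank handle until the spring comes up firm, so that green shows on the gauge pins and no red. Never wind it into the red, and leave the jug, the bottle and the spare mould where they stand.

Things in the scene. Friction and masses are not known exactly. Their poses are not given: they have to be found in the camera images.
- press: Bench cheese press, fixed; place and yaw vary. Origin: at bench top below the middle of its mould. Steel tray 250 mm (its x) by 160 mm (its y), 24 mm high, lip to 34. Pivot post at its x = +95 mm (nut top 252 mm high), catch post at x = -95 mm (28 mm head, top 245 mm high). White round mould in the middle: outside 132, inside 120 (floor) to 124 mm (rim), rim 94 mm above the bench.
- mould_mouth (a point): Middle of the mould's mouth, at rim height (94 mm above the bench). Its x, y, z axes are the press's.
- cheese: The firm pale yellow cheese in the mould, 117 mm across, fixed. Origin: middle of its top face, which lies 64 to 78 mm above the bench (cheeses differ), so 16 to 30 mm below the mould's rim.
- follower: Loose blue plastic follower (pressing lid), about 0.3 kg: disc 114 mm in diameter, 14 mm thick, with an upright round knob in its middle, 36 mm in diameter and 30 mm tall (top 44 mm above the underside). Origin: middle of its underside; z up. Starts flat on the bench, left or right of the press; goes into the mould with 3 to 5 mm play all round.
- bridge (a joint): Grey swing bridge, a level bar 44 mm wide, 208 to 230 mm above the bench, hinged on the pivot post (vertical axis); carries screw, wheel, spring and foot. 0 rad = home: over the mould, the notch in its end against the catch post (hard stop). Grows as it swings open, counter-clockwise from above; starts at 1.4 to 1.75, at most 1.9. Stiff (1.1 N m, about 5 N at the grip): stays where left.
- bridge_grip (a point): Middle of the upright black grip on the free end of the bridge, 228 mm from the pivot axis (38 mm beyond the catch post when home) and 263 mm above the bench. The grip is 24 mm in diameter, 57 mm tall, its top 287 mm above the bench.
- wheel (a joint): Red handwheel, 125 mm across, rim 239 to 253 mm above the bench, vertical axis on the bridge 95 mm from the pivot. Grows as wound clockwise from above; a turn (6.283) lowers screw, spring and foot 24 mm. Starts at 0 to 2.2, foot 5 mm or more above the knob's final height. Force to turn it at the crank: 3 N while the foot is free, 7 N as it meets the knob, 9 to 13 N when firm. Stays where left.
- wheel_hub (a point): Middle of the top of the wheel's hub, on its axis, 258 mm above the bench. The 18 mm screw stands up out of it by at most 40 mm and sinks as it is wound down. With the bridge home it is straight above the middle of the mould.
- crank_handle (a point): Middle of the wheel's upright black crank handle, 54 mm from the wheel's axis, 282 mm above the bench. The handle is 22 mm in diameter, 50 mm tall (255 to 305 mm above the bench) and spins freely on its pin, so it can be held without turning the hand while it is led round the circle.
- foot_pad (a point): Middle of the underside of the press foot (white pad, 44 mm round, below the spring), 106 to 136 mm above the bench, which bears on the follower's knob.
- spring (a joint): How far the press spring is squeezed, m: 0 while the foot is free, then growing 24 mm per turn of the wheel; solid at 0.022. It shows on two upright gauge pins, 20 mm thick, 42 mm either side of the screw, rising out of the plate above the spring: white for the first 6 mm, green from 6 to 16 mm (firm, the right setting), red beyond (overwound). It eases off only partly if the wheel is wound back.
- jug: Bystander: open stainless jug, 90 mm in diameter, 110 mm tall, with a side handle; on the other side of the press from the follower. Origin: middle of its underside.
- culture_bottle: Bystander: white bottle with a red cap, 56 mm in diameter, 150 mm tall. Origin: middle of its underside.
- spare_mould: Bystander: empty white cup-shaped mould, 100 mm across the rim, 75 mm tall. Origin: middle of its underside.
There are look-alikes about, which are no part of the job. Of the things that look like the follower, take the one that is farthest to the robot's left at the start.

How it is judged:
By the outcome, as a careful person would: the job done as asked, in the order asked, and still so for the second after the job is handed in, with the robot touching nothing.
It also fails if it takes over 72 s, if anything falls off the work surface, if the arm or the gripper's body presses on something with over 40 N, if the wrist force passes 120 N, or if a joint passes its speed limit or range.

### The arm

A 6-joint arm with a two-finger parallel gripper is mounted at the origin on the work surface. World frame = base frame: x ahead of the robot, y to its left, z up, the work surface at z = 0. Lengths are in m, angles in rad, forces in N, time in s.
With the tool pointing down it reaches from about 0.35 to 0.975 m from the base axis. Payload 4.9 kg.
Tool frame: the origin (TCP) lies at the very end of the fingers, on their centre line; the grasp point (between the pads) lies 19 mm behind it; x points along the fingers, y is the direction in which the jaws open and shut, and the axes are right-handed (so a half turn about x gives the same grasp; the last joint's range is limited). The gripper opens to 85 mm and grips with 20 to 120 N. Pads are 22 mm wide; open, the fingers measure 114 mm over their backs; the gripper's body (76 mm by 85 mm) begins 54 mm behind the grasp point. The pads swing forward as they close: fully open they stand 13 mm farther back than shut.
Start: joints at [-1.466, 0.053, 1.613, -0, 1.476, -0.119], TCP at [0.139, -0.609, 0.231] pointing down, gripper open.
Joint ranges: [-3.01, 3.01], [-1.01, 2.22], [0.06, 2.58], [-1.02, 4.17], [0.09, 2.62], [-3.14, 3.14]. Speed limits (rad/s): [2.57, 2.57, 3.14, 3.14, 3.14, 3.14].

### API

Orientations are given as a unit quaternion [w, x, y, z].
In Python, from plant import manip gives the robot as it stands.
- The arm moves only by the tool play_rows, never from a script. Its argument "plan" is a list of rows, each a list of 5 numbers: the shift along the tool's x, y, z in mm, then the turn about the tool's x in rad, then the closure, from -1 (fully open) to 1 (shut). A call has 1 to 8 rows; each row is the pose to reach, as a shift and turn from the pose commanded when the call began, along the tool's axes at that moment; what a row does not reach only later rows make up. A row lasts 1/8 s, in which the tool goes at most 62.5 mm and 10.7 degrees, less where a joint would pass 70% of its speed; a pose out of reach is approached as far as the arm can. A call with a gripper value outside its range is refused whole. The fingers move at their own pace and stop on an object; the grip force is fixed at half the most. Time passes only in rows, so rows that repeat a pose let the fingers close. It gives the time, the measured TCP pose, the force and the opening at its end, in the units of the state.
- manip.state(): the state, without advancing time (a new reading comes with each control period).
- manip.grab_frame(name): name is "scene" or "top" or "wrist"; returns a dict with "img" (420x560x3 uint8, red, green, blue), "range_z" (420x560 float32, m along the optical axis (not along the pixel's ray), 0 where there is no reading), "fx", "fy", "cx", "cy" (pixels), "origin" and "rotation" of the camera in the world. Camera axes: x right, y up, looking along -z (the intrinsics and any distortion apply to the point x, -y, -z); pixel columns grow to the right and rows downward; lengths in m; the calibration is good to about 2 mm. The wrist camera is an equidistant fisheye: a pixel r from the principal point sees the ray r / f radians off the axis. A picture is of the moment at which its call begins.
- manip.job_done(): hands the job in, once; it reports no verdict.
The state is a dict: "time": time; "joint_pos": joint angles; "joint_vel": joint speeds; "joint_efforts": joint torques, N m; "tool_pos": TCP position; "tool_rot": TCP orientation; "contact_force": force on the tool from outside, world axes, zero at the start; "ft_torque": the same for the moment, N m; "gripper_width": opening from 0.0 (shut) to 1.0 (fully open).
Only numpy, scipy, OpenCV 4.12 (cv2) and the standard library are available. Lean on these libraries where they do the work, as an engineer would, in place of code of your own. Each camera call takes 0.05 s, during which the arm holds its last target. There are 200 camera calls.

## Working session

There is one attempt and no reset: what is moved stays moved. The work goes in short steps, Python scripts to look and compute and a tool call to move; the robot and the scene stay as the last step left them, time stands still between calls to the robot, and variables do not carry over. Pictures are saved under pics/ and viewed, about 8 in all and at most 12, crops included, and the job is handed in when it is done.

Besides the shell and the picture viewer there is one more tool, called in YAML: its name, and indented under it one key for each argument. play_rows: Moves the arm, as the interface text tells. Its arguments: {"type":"object","properties":{"plan":{"type":"array"}},"required":["plan"]}

```bash
ls; mkdir -p pics
cat > h.py <<'E'
import numpy as np, cv2
from plant import manip
def pts(f):
    h,w=f["range_z"].shape; v,u=np.mgrid[:h,:w]; z=f["range_z"]
    P=np.stack([(u-f["cx"])/f["fx"]*z,-(v-f["cy"])/f["fy"]*z,-z],-1)
    return P@np.array(f["rotation"]).T+np.array(f["origin"])
def save(f,n): cv2.imwrite(f"pics/{n}.png",f["img"][:,:,::-1])
E
python3 - <<'E'
from h import *
for n in("scene","top"):
    f=manip.grab_frame(n); save(f,n+"0"); np.savez(n+"0.npz",**f); print(n,f["origin"],np.array(f["rotation"]).round(2).tolist(),f["fx"],f["cx"],f["cy"])
s=manip.state(); print(s)
a=cv2.imread("pics/scene0.png");b=cv2.imread("pics/top0.png")
E
```

```text
pics
scene [ 1.38269346 -0.33123144  1.40972779] [0.77, 0.24, 0.18, 0.56] 444.10764383237864 280.72626795650984 209.77430695685828
top [ 0.32085675 -0.1059652   1.64651223] [0.71, 0.05, -0.04, -0.7] 460.7011872796797 285.4820778047914 211.7447355620568
{'time': 0.1, 'joint_pos': array([-1.46597552e+00,  5.33221025e-02,  1.61415399e+00,  2.00318970e-05,
        1.47599254e+00, -1.19009668e-01]), 'joint_vel': array([-5.22141663e-06, -2.56850467e-03, -5.92404990e-03, -6.58622116e-04,
       -3.51718123e-04,  1.71434109e-03]), 'joint_efforts': array([ 1.20056859e-03, -3.94898629e+01, -3.71368396e+01, -5.49544393e-05,
        3.86835527e-03,  3.10778475e-06]), 'tool_pos': array([ 0.13866986, -0.60884834,  0.23016819]), 'tool_rot': array([ 0.07830703,  0.70269466,  0.07963341, -0.70267115]), 'contact_force': array([-0.44529271, -0.19594777, -0.3836052 ]), 'ft_torque': array([0.00544373, 0.06177629, 0.0049092 ]), 'gripper_width': 1.0024330915061297}
```

```bash
sed -i 's/^import numpy.*/&\nfrom scipy.spatial.transform import Rotation as Rn\ndef R(q): return Rn.from_quat(np.roll(q,-1)).as_matrix()/; s/np.array(f\["rotation"\]).T/R(f["rotation"]).T/' h.py
```

```text
(no output)
```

View pics/top0.png

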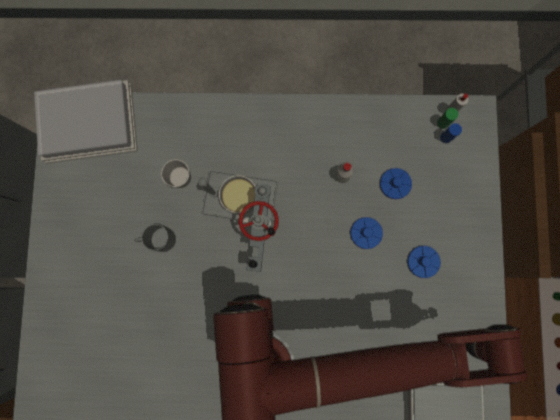

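View pics/scene0.png

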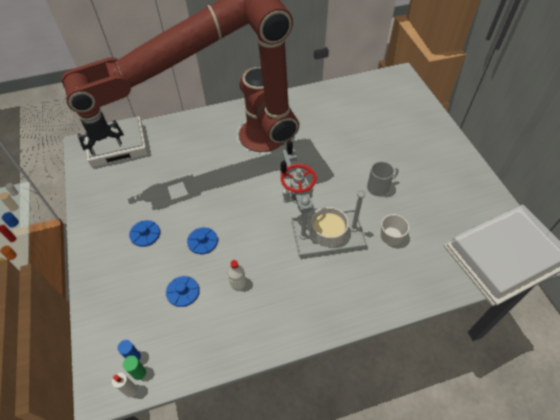

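The top view shows three blue followers at (396,183), (367,233) and (424,262), with (367,233) farthest left. It also shows the mould at (238,195), the wheel at (258,221), the crank handle at (271,231) and the grip at (253,264). The scene view confirms that the bridge is open towards the robot.

Run:
```python
from h import *
f=dict(np.load("top0.npz")); P=pts(f); hsv=cv2.cvtColor(f["img"],cv2.COLOR_RGB2HSV)
def blobs(m,z,name):
    n,l,s,c=cv2.connectedComponentsWithStats(m.astype(np.uint8))
    for i in range(1,n):
        if s[i,4]>25:
            q=P[l==i]; (cc,rr)=cv2.minEnclosingCircle(np.argwhere(l==i)[:,::-1].astype(np.float32))
            d=R(f["rotation"])@np.array([(cc[0]-f["cx"])/f["fx"],-(cc[1]-f["cy"])/f["fy"],-1]); p=f["origin"]+d*(z-f["origin"][2])/d[2]
            print(name,s[i].tolist(),"med",np.median(q,0).round(3),"zmax",np.percentile(q[:,2],95).round(3),"ray",p.round(3),"r",round(rr,1))
H,S,V=hsv[...,0],hsv[...,1],hsv[...,2]
blobs((abs(H.astype(int)-112)<14)&(S>140)&(V>60),.014,"blue")
blobs(((H<6)|(H>174))&(S>150)&(V>70)&(P[...,0]>.25)&(P[...,0]<.9),.253,"red")
blobs((H>18)&(H<34)&(S>50)&(V>120)&(P[...,0]>.2)&(P[...,0]<.9)&(P[...,2]<.15),.07,"cheese")
# heights near press
c=P[160:280,150:300]
for lo,hi,n in((.236,.262,"nut/rim/catch"),(.275,.31,"handle/grip")):
    m=np.zeros(P.shape[:2],bool); m[160:280,150:300]=(c[...,2]>lo)&(c[...,2]<hi); blobs(m,(lo+hi)/2,n)
for u,v in((203,185),(262,190),(271,231),(253,264),(259,221)): print(u,v,P[v,u].round(3))
f=dict(np.load("top0.npz")); cr=cv2.resize(f["img"][130:290,140:300],None,fx=3.6,fy=3.6,interpolation=cv2.INTER_CUBIC); cv2.imwrite("pics/c0.png",cr[:,:,::-1])
```

```text
blue [449, 124, 12, 12, 109] med [ 0.819 -0.658  0.101] zmax 0.108 ray [ 0.848 -0.69   0.014] r 5.9
blue [381, 169, 30, 29, 690] med [ 0.643 -0.47   0.016] zmax 0.046 ray [ 0.646 -0.472  0.014] r 15.1
blue [351, 218, 31, 30, 723] med [ 0.465 -0.364  0.016] zmax 0.045 ray [ 0.466 -0.365  0.014] r 15.4
blue [408, 247, 32, 30, 738] med [ 0.366 -0.563  0.016] zmax 0.046 ray [ 0.368 -0.566  0.014] r 15.8
red [344, 164, 7, 6, 35] med [ 0.674 -0.282  0.151] zmax 0.156 ray [ 0.648 -0.27   0.253] r 3.4
red [239, 202, 39, 38, 364] med [0.481 0.01  0.252] zmax 0.257 ray [ 0.476 -0.     0.253] r 19.7
cheese [223, 180, 29, 32, 610] med [0.591 0.096 0.068] zmax 0.073 ray [0.584 0.086 0.07 ] r 16.3
nut/rim/catch [198, 177, 9, 9, 60] med [0.599 0.179 0.242] zmax 0.247 ray [0.598 0.178 0.249] r 4.3
nut/rim/catch [257, 186, 13, 9, 71] med [ 0.572 -0.009  0.249] zmax 0.255 ray [ 0.574 -0.012  0.249] r 6.5
nut/rim/catch [238, 201, 41, 41, 636] med [0.478 0.    0.252] zmax 0.259 ray [0.477 0.    0.249] r 20.6
handle/grip [255, 216, 6, 6, 29] med [0.478 0.001 0.286] zmax 0.291 ray [ 0.478 -0.001  0.292] r 2.9
handle/grip [267, 227, 8, 8, 46] med [ 0.443 -0.042  0.303] zmax 0.309 ray [ 0.443 -0.041  0.292] r 3.9
handle/grip [249, 260, 8, 8, 51] med [0.347 0.013 0.284] zmax 0.29 ray [0.346 0.011 0.292] r 3.8
203 185 [0.587 0.176 0.24 ]
262 190 [ 0.572 -0.009  0.251]
271 231 [ 0.44  -0.042  0.308]
253 264 [0.344 0.01  0.288]
259 221 [ 0.472 -0.004  0.283]
```

View pics/c0.png

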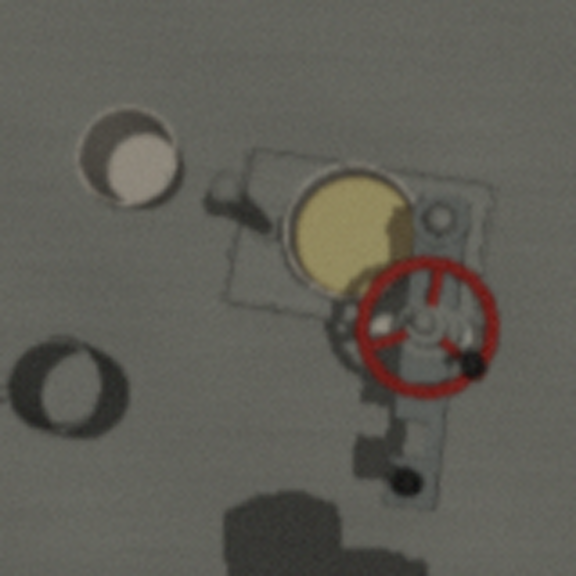

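```bash
cat >> h.py <<'E'
def to(p,pr=True):
    s=manip.state(); M=R(s["tool_rot"]); d=M.T@(np.array(p)-s["tool_pos"])*1000
    if pr: print("shift mm",d.round(1),"dist",np.linalg.norm(d).round(0))
    return d
E
python3 - <<'E'
from h import *
s=manip.state(); print(R(s["tool_rot"]).round(3))
to([.466,-.365,.15]); to([.466,-.365,.017])
f=dict(np.load("scene0.npz")); P=pts(f).reshape(-1,3)
# arm profile around tool: z above TCP vs lateral extents
c=s["tool_pos"]; u=c[:2]/np.linalg.norm(c[:2]); w=np.array([-u[1],u[0]])
m=(np.linalg.norm(P[:,:2]-c[:2],axis=1)<.25)&(P[:,2]>.2); Q=P[m]
for z in np.arange(.2,.75,.03):
    k=(Q[:,2]>=z)&(Q[:,2]<z+.03)
    if k.sum()>5:
        a=(Q[k][:,:2]-c[:2])@u; b=(Q[k][:,:2]-c[:2])@w; print(z.round(2),"radial",a.min().round(3),a.max().round(3),"lat",b.min().round(3),b.max().round(3))
E
```

```text
[[-0.     0.222 -0.975]
 [ 0.002 -0.975 -0.222]
 [-1.    -0.002 -0.   ]]
shift mm [  80.6 -165.  -373.3] dist 416.0
shift mm [ 213.6 -164.7 -373.2] dist 460.0
0.23 radial -0.054 0.056 lat -0.011 0.016
0.26 radial -0.066 0.074 lat -0.011 0.014
0.29 radial -0.072 0.075 lat -0.021 0.022
0.32 radial -0.069 0.072 lat -0.018 0.023
0.35 radial -0.047 0.065 lat -0.002 0.043
0.38 radial -0.035 0.038 lat -0.008 0.041
0.41 radial -0.034 0.037 lat 0.005 0.042
0.44 radial -0.025 0.037 lat 0.007 0.057
0.47 radial -0.167 0.048 lat -0.039 0.075
0.5 radial -0.239 0.05 lat -0.063 0.077
0.53 radial -0.238 0.045 lat -0.06 0.08
0.56 radial -0.239 -0.071 lat -0.036 0.08
0.59 radial -0.249 -0.191 lat -0.004 0.067
```

play_rows:
  plan:
    - [10,-25,-55,0,-1]
    - [20,-48,-108,0,-1]
    - [30,-70,-160,0,-1]
    - [40,-93,-213,0,-1]
    - [50,-116,-266,0,-1]
    - [60,-140,-320,0,-1]
    - [80,-165,-373,0,-1]
    - [80,-165,-373,0,-1]

```text
time: 1.1
tool_pos: [0.4671, -0.3618, 0.1485]
tool_rot: [-0.079, -0.702, -0.082, 0.703]
contact_force: [0.1, -0.9, -0.6]
gripper_width: 1.001
```

```bash
cat >> h.py <<'E'
def wpix(f,u,v,z):
    x,y=(u-f["cx"]),(v-f["cy"]); r=np.hypot(x,y); t=r/f["fx"]
    d=np.array([np.sin(t)*x/r,-np.sin(t)*y/r,-np.cos(t)]); d=R(f["rotation"])@d
    return f["origin"]+d*(z-f["origin"][2])/d[2]
def wpts(f):
    h,w=f["range_z"].shape; v,u=np.mgrid[:h,:w]; x,y=u-f["cx"],v-f["cy"]; r=np.hypot(x,y)+1e-9; t=np.minimum(r/f["fx"],1.5); z=f["range_z"]
    k=z*np.tan(t)/r
    return np.stack([x*k,-y*k,-z],-1)@R(f["rotation"]).T+f["origin"]
E
python3 - <<'E'
from h import *
f=manip.grab_frame("wrist"); save(f,"w1"); np.savez("w1.npz",**f)
print(manip.state()["time"],manip.state()["tool_pos"])
P=wpts(f); hsv=cv2.cvtColor(f["img"],cv2.COLOR_RGB2HSV)
b=(abs(hsv[...,0].astype(int)-112)<16)&(hsv[...,1]>120)&(P[...,2]<.06)&(np.hypot(P[...,0]-.466,P[...,1]+.365)<.08)
for lo,hi in((.008,.02),(.038,.05)):
    m=b&(P[...,2]>lo)&(P[...,2]<hi); q=P[m]; print(m.sum(),q.mean(0).round(4),((q.min(0)+q.max(0))/2).round(4),q.min(0).round(3),q.max(0).round(3))
print(f["origin"],f["fx"])
to([.466,-.365,.017])
E
```

```text
1.15 [ 0.46623292 -0.36370809  0.14959187]
10006 [ 0.4711 -0.3642  0.0143] [ 0.467  -0.3654  0.0141] [ 0.411 -0.422  0.008] [ 0.523 -0.309  0.02 ]
1477 [ 0.4674 -0.365   0.0436] [ 0.4659 -0.3653  0.0419] [ 0.448 -0.383  0.038] [ 0.484 -0.348  0.046]
[ 0.54763492 -0.34316742  0.29081371] 325.19226210127806
shift mm [132.6   1.5   0.3] dist 133.0
```

View pics/w1.png

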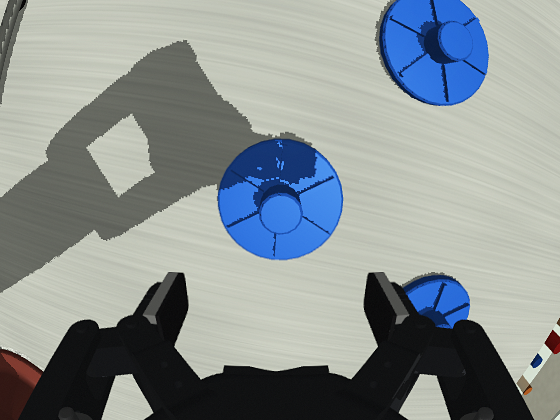

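The wrist view shows the chosen follower's knob at (280,213), centred between the open fingers. I'll go down and grip it.

play_rows:
  plan:
    - [50,1,0,0,-1]
    - [95,1,0,0,-1]
    - [120,1,0,0,-1]
    - [132,1,0,0,-1]
    - [132,1,0,0,1]
    - [132,1,0,0,1]
    - [132,1,0,0,1]
    - [132,1,0,0,1]

```text
time: 2.15
tool_pos: [0.467, -0.3675, 0.0214]
tool_rot: [0.08, 0.703, 0.078, -0.702]
contact_force: [-1.3, 2.6, 6.4]
gripper_width: 0.397
```

Run:
```python
from h import *
s=manip.state(); print(s["tool_pos"],s["gripper_width"],s["contact_force"]); to([.466,-.365,.16]);to([.5855,.085,.16])
```

```text
[ 0.46700965 -0.36748848  0.02139049] 0.3972509544220771 [-1.34661367  2.63944958  6.43831495]
shift mm [-138.6   -2.4    0.2] dist 139.0
shift mm [-139.1 -414.6 -216.2] dist 488.0
```

Run:
```python
from h import *
from scipy.optimize import least_squares
for n in("top0","scene0"):
    f=dict(np.load(n+".npz")); P=pts(f).reshape(-1,3); d=np.hypot(P[:,0]-.5855,P[:,1]-.085)
    q=P[(abs(P[:,2]-.094)<.006)&(d<.085)&(d>.04)]
    g=lambda p:np.hypot(q[:,0]-p[0],q[:,1]-p[1])-p[2]
    r=least_squares(g,[.5855,.085,.063],loss="soft_l1",f_scale=.003); print(n,len(q),r.x.round(4))
    c=P[(d<.045)&(P[:,2]<.09)]; print("cheese z",np.median(c[:,2]).round(4))
    for z,c0 in((.245,(.599,.179)),(.252,(.572,-.009))):
        q2=P[(abs(P[:,2]-z)<.006)&(np.hypot(P[:,0]-c0[0],P[:,1]-c0[1])<.022)]; print(z,len(q2),q2.mean(0).round(4), ((q2.min(0)+q2.max(0))/2).round(4))
to([.467,-.367,.21]);to([.69,-.06,.21]);to([.69,.085,.21]);to([.5855,.085,.21])
```

```text
top0 112 [0.586  0.0855 0.0637]
cheese z 0.0677
0.245 46 [0.5993 0.179  0.2428] [0.5996 0.1795 0.2434]
0.252 48 [ 0.5714 -0.008   0.2505] [ 0.5708 -0.0088  0.2511]
scene0 154 [0.5861 0.0843 0.0634]
cheese z 0.0666
0.245 32 [0.601  0.1772 0.2424] [0.5997 0.1771 0.2433]
0.252 27 [ 0.5725 -0.0112  0.2488] [ 0.5739 -0.0109  0.2505]
shift mm [-1.886e+02 -1.000e-01 -4.000e-01] dist 189.0
shift mm [-188.7 -249.9 -286. ] dist 424.0
shift mm [-188.9 -391.3 -318.2] dist 539.0
shift mm [-189.1 -414.5 -216.3] dist 504.0
```

play_rows:
  plan:
    - [-40,0,0,0,1]
    - [-100,0,0,0,1]
    - [-160,-10,-12,0,1]
    - [-189,-50,-57,0,1]
    - [-189,-90,-103,0,1]
    - [-189,-130,-149,0,1]
    - [-189,-170,-195,0,1]
    - [-189,-210,-240,0,1]

```text
time: 3.15
tool_pos: [0.6538, -0.1067, 0.2072]
tool_rot: [-0.079, -0.702, -0.079, 0.703]
contact_force: [0.7, -1.3, -3.1]
gripper_width: 0.402
```

Run:
```python
from h import *
s=manip.state(); print(s["tool_pos"],s["gripper_width"],s["contact_force"])
to([.69,-.06,.21]);to([.69,.085,.21]);to([.586,.085,.21]);
```

```text
[ 0.65381504 -0.10670595  0.2072198 ] 0.4020938667442922 [ 0.65752512 -1.25010347 -3.09648782]
shift mm [ -2.8 -37.5 -45.7] dist 59.0
shift mm [  -2.8 -178.9  -77.9] dist 195.0
shift mm [  -2.7 -202.    23.5] dist 203.0
```

play_rows:
  plan:
    - [-3,-37,-46,0,1]
    - [-3,-88,-60,0,1]
    - [-3,-138,-72,0,1]
    - [-3,-179,-75,0,1]
    - [-3,-190,-30,0,1]
    - [-3,-200,15,0,1]
    - [-3,-202,23,0,1]
    - [-3,-202,23,0,1]

```text
time: 4.15
tool_pos: [0.586, 0.0832, 0.2111]
tool_rot: [0.079, 0.703, 0.079, -0.703]
contact_force: [0.5, -0.5, -3.6]
gripper_width: 0.397
```

Run:
```python
from h import *
f=manip.grab_frame("wrist"); save(f,"w2"); s=manip.state(); print(s["tool_pos"],s["gripper_width"],s["contact_force"])
P=wpts(f); hsv=cv2.cvtColor(f["img"],cv2.COLOR_RGB2HSV)
b=(abs(hsv[...,0].astype(int)-112)<16)&(hsv[...,1]>120)&(np.hypot(P[...,0]-.586,P[...,1]-.085)<.08)
q=P[b]; print("z pct",np.percentile(q[:,2],[5,25,50,75,95]).round(3)); zt=np.median(q[:,2]); q=q[abs(q[:,2]-zt)<.008]; print(q.min(0).round(4),q.max(0).round(4),((q.min(0)+q.max(0))/2).round(4))
to([.586,.085,.21]);to([.586,.085,.089]);
```

```text
[0.58674255 0.08305131 0.21144599] 0.3968657278204886 [ 1.35963122 -0.24267356 -3.09215817]
z pct [0.202 0.203 0.204 0.208 0.234]
[0.5298 0.0267 0.1958] [0.6428 0.1402 0.2118] [0.5863 0.0834 0.2038]
shift mm [ 1.4 -2.1  0.3] dist 3.0
shift mm [122.4  -2.1   0.4] dist 122.0
```

View pics/w2.png

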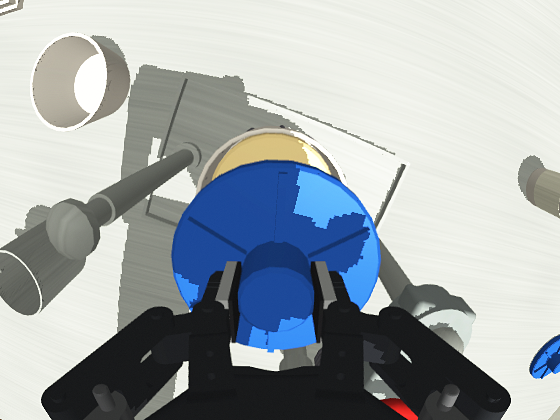

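The follower hangs level over the mould, with the cheese visible behind it at (265,150). Its disc centre is 2 mm off, so I'll correct that while lowering.

play_rows:
  plan:
    - [0,-2,0,0,1]
    - [45,-2,0,0,1]
    - [80,-2,0,0,1]
    - [95,-2,0,0,1]
    - [105,-2,0,0,1]
    - [113,-2,0,0,1]
    - [118,-2,0,0,1]
    - [120,-2,0,0,1]

```text
time: 5.2
tool_pos: [0.5861, 0.0852, 0.0917]
tool_rot: [0.079, 0.703, 0.079, -0.702]
contact_force: [-0.1, -0.6, -3.2]
gripper_width: 0.396
```

play_rows:
  plan:
    - [2,0,0,0,1]
    - [3,0,0,0,1]
    - [3,0,0,0,1]
    - [3,0,0,0,-0.15]
    - [3,0,0,0,-0.15]
    - [3,0,0,0,-0.15]
    - [-20,0,0,0,-0.15]
    - [-60,0,0,0,-0.15]

```text
time: 6.2
tool_pos: [0.5843, 0.0851, 0.1501]
tool_rot: [-0.079, -0.701, -0.079, 0.704]
contact_force: [0.9, -0.4, 0.6]
gripper_width: 0.576
```

Run:
```python
from h import *
f=manip.grab_frame("wrist"); save(f,"w3"); s=manip.state(); print(s["tool_pos"],s["gripper_width"],s["contact_force"])
P=wpts(f); hsv=cv2.cvtColor(f["img"],cv2.COLOR_RGB2HSV)
b=(abs(hsv[...,0].astype(int)-112)<16)&(hsv[...,1]>120)&(np.hypot(P[...,0]-.586,P[...,1]-.085)<.08)
q=P[b]; h=q[(q[:,2]<.092)]; print("disc z",np.percentile(h[:,2],[5,50,95]).round(4)); A=np.c_[h[:,:2]-h[:,:2].mean(0),np.ones(len(h))]; print("plane",np.linalg.lstsq(A,h[:,2],rcond=None)[0].round(4),(h.min(0)+h.max(0))/2)
k=q[q[:,2]>.104]; print("knob",np.percentile(k[:,2],50).round(4),((k.min(0)+k.max(0))/2).round(4))
to([.345,.011,.246])
```

```text
[0.58857209 0.08528086 0.1582623 ] 0.5772763510286709 [2.70623863 0.9256463  3.52826291]
disc z [0.0799 0.0812 0.0862]
plane [-0.0031 -0.0012  0.0816] [0.58411505 0.08554346 0.07458936]
knob 0.111 [0.59   0.09   0.1801]
shift mm [-89.7  18.5 253.3] dist 269.0
```

play_rows:
  plan:
    - [-60,0,0,0,-1]
    - [-120,0,0,0,-1]
    - [-180,0,0,0,-1]
    - [-185,5,55,0,-1]
    - [-185,9,110,0,-1]
    - [-185,13,165,0,-1]
    - [-185,17,220,0,-1]
    - [-185,18,253,0,-1]

```text
time: 7.25
tool_pos: [0.3414, 0.0111, 0.3367]
tool_rot: [0.079, 0.703, 0.079, -0.702]
contact_force: [-0.5, -0.0, 0.4]
gripper_width: 1.0
```

Run:
```python
from h import *
f=manip.grab_frame("wrist"); save(f,"w4"); s=manip.state(); print(s["tool_pos"],R(s["tool_rot"]).round(3).tolist(),s["joint_pos"].round(2))
P=wpts(f); g=f["img"].max(2)
m=(g<70)&(abs(P[...,2]-.285)<.008)&(np.hypot(P[...,0]-.345,P[...,1]-.012)<.03); q=P[m]; print(m.sum(),q.mean(0),(q.min(0)+q.max(0))/2) if m.any() else print("none")
to([.346,.012,.32]);to([.346,.012,.246])
```

```text
[0.33967352 0.01069278 0.33728546] [[0.002, 0.221, -0.975], [-0.001, -0.975, -0.221], [-1.0, 0.002, -0.002]] [-0.19 -0.73  2.04 -0.    1.82  1.16]
940 [0.34801445 0.01416597 0.28422196] [0.3463767  0.01381637 0.28277199]
shift mm [17.3  0.1 -6.4] dist 18.0
shift mm [91.3 -0.  -6.3] dist 92.0
```

play_rows:
  plan:
    - [20,-2,-7,0,-1]
    - [60,-2,-7,0,-1]
    - [85,-2,-7,0,-1]
    - [91,-2,-7,0,-1]
    - [91,-2,-7,0,1]
    - [91,-2,-7,0,1]
    - [91,-2,-7,0,1]
    - [91,-2,-7,0,1]

```text
time: 8.3
tool_pos: [0.35, 0.0147, 0.2466]
tool_rot: [0.079, 0.703, 0.079, -0.702]
contact_force: [0.3, -1.4, 3.2]
gripper_width: 0.263
```

Run:
```python
from h import *
s=manip.state(); print(s["tool_pos"],s["gripper_width"],s["contact_force"])
piv=np.array([.572,-.0095]); g=s["tool_pos"][:2]; v=g-piv; a0=np.arctan2(v[1],v[0]); r=np.hypot(*v); print("r",r)
h=np.arctan2(.178+.0095,.5998-.572); print("open angle",a0-h, a0,h)
for a in np.linspace(a0,h-.0,15)[1:]:
    to([piv[0]+r*np.cos(a),piv[1]+r*np.sin(a),s["tool_pos"][2]])
```

```text
[0.34997623 0.01467086 0.24658026] 0.26335138679880243 [ 0.28916429 -1.35601618  3.24741799]
r 0.22333558888603455
open angle 1.6095516127509364 3.0331536129961125 1.4236020002451761
shift mm [ -0.  -23.7  -9.7] dist 26.0
shift mm [ -0.  -46.2 -22.2] dist 51.0
shift mm [ -0.  -67.1 -37.1] dist 77.0
shift mm [ -0.  -86.1 -54.3] dist 102.0
shift mm [   0.  -103.1  -73.5] dist 127.0
shift mm [   0.  -117.7  -94.6] dist 151.0
shift mm [ 1.000e-01 -1.298e+02 -1.172e+02] dist 175.0
shift mm [ 1.000e-01 -1.393e+02 -1.411e+02] dist 198.0
shift mm [ 1.000e-01 -1.459e+02 -1.659e+02] dist 221.0
shift mm [   0.2 -149.6 -191.3] dist 243.0
shift mm [ 2.000e-01 -1.505e+02 -2.169e+02] dist 264.0
shift mm [   0.3 -148.3 -242.5] dist 284.0
shift mm [   0.3 -143.3 -267.7] dist 304.0
shift mm [   0.4 -135.3 -292.1] dist 322.0
```

play_rows:
  plan:
    - [0,-24,-10,0.05,1]
    - [0,-46,-22,0.1,1]
    - [0,-67,-37,0.16,1]
    - [0,-86,-54,0.22,1]
    - [0,-103,-73,0.28,1]
    - [0,-118,-95,0.34,1]
    - [0,-130,-117,0.4,1]
    - [0,-139,-141,0.46,1]

```text
time: 9.3
tool_pos: [0.4552, 0.1824, 0.2464]
tool_rot: [0.084, -0.701, 0.085, 0.704]
contact_force: [-9.5, -3.8, 9.3]
gripper_width: 0.265
```

Run:
```python
from h import *
s=manip.state(); print(s["tool_pos"],s["gripper_width"],s["contact_force"],s["joint_pos"].round(2))
piv=np.array([.572,-.0095]); g=s["tool_pos"][:2]; v=g-piv; a0=np.arctan2(v[1],v[0]); r=np.hypot(*v); h=1.4236; print("r",r,"open angle",a0-h)
r=.225
for a in np.linspace(a0,h,8)[1:].tolist()+[h-.02,h-.03]:
    to([piv[0]+r*np.cos(a),piv[1]+r*np.sin(a),.2466])
```

```text
[0.45517774 0.18237466 0.24642552] 0.26472692792278774 [-9.49477766 -3.7523661   9.25698317] [ 0.23 -0.28  1.9   0.    1.53  2.04]
r 0.22464043709129639 open angle 0.69409539198023
shift mm [ -0.3 -15.2 -16.3] dist 22.0
shift mm [ -0.3 -28.5 -34.2] dist 45.0
shift mm [ -0.4 -39.9 -53.3] dist 67.0
shift mm [ -0.5 -49.4 -73.5] dist 89.0
shift mm [ -0.6 -56.9 -94.5] dist 110.0
shift mm [  -0.7  -62.2 -116.2] dist 132.0
shift mm [  -0.8  -65.3 -138.3] dist 153.0
shift mm [  -0.8  -65.7 -142.8] dist 157.0
shift mm [  -0.8  -65.9 -145. ] dist 159.0
```

play_rows:
  plan:
    - [0,-15,-16,0.05,1]
    - [0,-29,-34,0.1,1]
    - [0,-40,-53,0.15,1]
    - [0,-49,-74,0.2,1]
    - [0,-57,-95,0.25,1]
    - [0,-62,-116,0.3,1]
    - [0,-65,-136,0.3,1]
    - [0,-66,-143,0.3,1]

```text
time: 10.3
tool_pos: [0.6101, 0.2128, 0.2464]
tool_rot: [0.188, -0.68, 0.188, 0.683]
contact_force: [-9.7, -1.3, 6.5]
gripper_width: 0.256
```

Run:
```python
from h import *
s=manip.state(); print(s["tool_pos"],s["gripper_width"],s["contact_force"],s["joint_pos"].round(2))
piv=np.array([.572,-.0095]); g=s["tool_pos"][:2]; v=g-piv; a0=np.arctan2(v[1],v[0]); r=np.hypot(*v); h=1.4236; print("r",r,"open angle",a0-h)
for a in [h,h-.02,h-.04]:
    to([piv[0]+r*np.cos(a),piv[1]+r*np.sin(a),.2466])
```

```text
[0.61011294 0.21282942 0.2464357 ] 0.2555473844238296 [-9.67761104 -1.27882604  6.48820605] [0.22 0.1  1.54 0.   1.51 2.33]
r 0.22557253397592164 open angle -0.022578983704191424
shift mm [-0.1  1.9  4.7] dist 5.0
shift mm [-0.2  0.2  0.5] dist 1.0
shift mm [-0.2 -1.4 -3.7] dist 4.0
```

play_rows:
  plan:
    - [0,-1,-3,0,1]
    - [0,-2,-6,0,1]
    - [0,-2,-6,0,1]
    - [0,-3,-9,0,1]
    - [0,-3,-9,0,1]
    - [0,-3,-9,0,1]

```text
time: 11.05
tool_pos: [0.6153, 0.2114, 0.2464]
tool_rot: [0.186, -0.678, 0.188, 0.686]
contact_force: [-18.9, -0.6, 9.9]
gripper_width: 0.25
```

play_rows:
  plan:
    - [0,1,3,0,1]
    - [0,2,5,0,-1]
    - [0,2,5,0,-1]
    - [0,2,5,0,-1]
    - [-50,2,5,0,-1]
    - [-110,2,15,0,-1]
    - [-110,2,60,0,-1]
    - [-110,2,60,0,-1]

```text
time: 12.05
tool_pos: [0.5662, 0.2407, 0.357]
tool_rot: [-0.187, 0.683, -0.186, -0.681]
contact_force: [-0.5, 0.1, 0.2]
gripper_width: 1.002
```

Run:
```python
from h import *
s=manip.state(); print(s["time"],s["tool_pos"],s["gripper_width"],s["contact_force"],s["joint_pos"].round(2))
f=manip.grab_frame("wrist"); save(f,"w5"); np.savez("w5.npz",**f); P=wpts(f)
g=f["img"].max(2); hsv=cv2.cvtColor(f["img"],cv2.COLOR_RGB2HSV)
def rep(n,m):
    q=P[m]; print(n,m.sum(),q.mean(0).round(4),((q.min(0)+q.max(0))/2).round(4)) if m.any() else print(n,"none")
d=lambda x,y:np.hypot(P[...,0]-x,P[...,1]-y)
rep("grip",(abs(P[...,2]-.285)<.008)&(d(.606,.216)<.03))
rep("catch",(abs(P[...,2]-.243)<.005)&(d(.599,.179)<.022))
rep("handle",(abs(P[...,2]-.304)<.006)&(d(.586,.085)<.075)&(d(.586,.085)>.03))
red=((hsv[...,0]<6)|(hsv[...,0]>174))&(hsv[...,1]>150)&(abs(P[...,2]-.252)<.006)&(d(.586,.085)<.09)
rep("wheel",red)
```

```text
12.05 [0.56622344 0.24066706 0.35698593] 1.0018883581794904 [-0.47117742  0.12888796  0.17000754] [ 0.28 -0.02  1.48  0.    1.68  2.39]
grip 919 [0.6059 0.2182 0.2842] [0.6051 0.2187 0.2828]
catch 879 [0.6003 0.1814 0.2418] [0.5997 0.1808 0.2421]
handle 596 [0.5489 0.1258 0.3029] [0.5477 0.1253 0.3022]
wheel 6070 [0.594  0.0914 0.251 ] [0.5869 0.0879 0.2516]
```

View pics/w5.png

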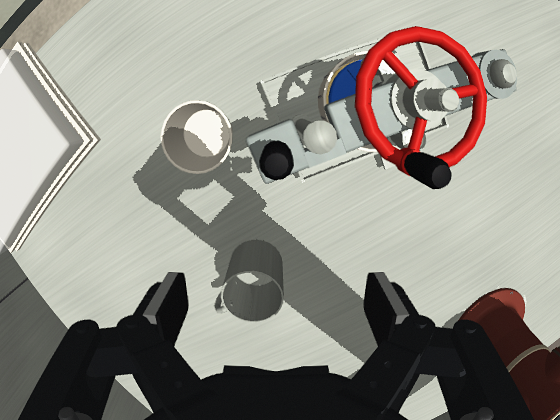

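The bridge is home: the catch head at (319,137) sits in the notch, and the grip at (277,160) is in line. The crank handle is at (428,170), and the fingers' jaw line runs nearly tangential there.

Run:
```python
from h import *
s=manip.state();print(R(s["tool_rot"])[:,1].round(2))
to([.548,.1243,.345]);to([.548,.1243,.266])
```

```text
[-0.51 -0.86 -0.  ]
shift mm [ 10.7 109.  -42.7] dist 118.0
shift mm [ 89.7 109.1 -42.7] dist 148.0
```

play_rows:
  plan:
    - [10,55,-21,0,-1]
    - [10,100,-40,0,-1]
    - [20,109,-43,0,-1]
    - [60,109,-43,0,-1]
    - [85,109,-43,0,-1]
    - [90,109,-43,0,-1]
    - [90,109,-43,0,1]
    - [90,109,-43,0,1]

```text
time: 13.1
tool_pos: [0.5493, 0.1239, 0.2669]
tool_rot: [-0.188, 0.683, -0.187, -0.681]
contact_force: [0.1, -0.2, 0.2]
gripper_width: 0.606
```

play_rows:
  plan:
    - [0,0,0,0,1]
    - [0,0,0,0,1]

```text
time: 13.35
tool_pos: [0.549, 0.1236, 0.2667]
tool_rot: [-0.187, 0.683, -0.187, -0.681]
contact_force: [0.3, -0.8, 3.0]
gripper_width: 0.243
```

```bash
cat > circ.py <<'E'
from h import *
import sys
s=manip.state(); print(s["time"],s["tool_pos"].round(4),s["gripper_width"].round(3),s["contact_force"].round(1),s["joint_pos"].round(2)[[0,5]])
c=np.array([.586,.085]); v=s["tool_pos"][:2]-c; a=np.arctan2(v[1],v[0]); print("r",np.hypot(*v).round(4),"ang",np.degrees(a).round(1))
r=float(sys.argv[3]) if len(sys.argv)>3 else .055
for k in range(1,int(sys.argv[2])+1):
    b=a-np.radians(float(sys.argv[1]))*k; print(to([c[0]+r*np.cos(b),c[1]+r*np.sin(b),s["tool_pos"][2]],False)[1:].round(0).tolist(),end=" ")
E
python3 circ.py 22.5 8
```

```text
Traceback (most recent call last):
  File "circ.py", line 3, in <module>
    s=manip.state(); print(s["time"],s["tool_pos"].round(4),s["gripper_width"].round(3),s["contact_force"].round(1),s["joint_pos"].round(2)[[0,5]])
                                                            ^^^^^^^^^^^^^^^^^^^^^^^^
AttributeError: 'float' object has no attribute 'round'
```

```bash
sed -i 's/s\["gripper_width"\].round(3)/round(s["gripper_width"],3)/' circ.py; python3 circ.py 22.5 8
```

```text
13.35 [0.549  0.1236 0.2667] 0.243 [ 0.3 -0.8  3. ] [0.09 2.2 ]
r 0.0535 ang 133.8
[-20.0, -8.0] [-34.0, -24.0] [-40.0, -45.0] [-39.0, -66.0] [-29.0, -85.0] [-13.0, -99.0] [8.0, -106.0] [29.0, -105.0]
```

play_rows:
  plan:
    - [0,-20,-8,0,1]
    - [0,-34,-24,0,1]
    - [0,-40,-45,0,1]
    - [0,-39,-66,0,1]
    - [0,-29,-85,0,1]
    - [0,-13,-99,0,1]
    - [0,8,-106,0,1]
    - [0,29,-105,0,1]

```text
time: 14.35
tool_pos: [0.6237, 0.0453, 0.2666]
tool_rot: [0.189, -0.682, 0.186, 0.682]
contact_force: [-6.5, 11.6, 8.8]
gripper_width: 0.237
```

```bash
python3 circ.py 22.5 8
```

```text
14.35 [0.6237 0.0453 0.2666] 0.237 [-6.5 11.6  8.8] [-0.05  2.06]
r 0.0547 ang -46.4
[19.0, 9.0] [33.0, 26.0] [40.0, 46.0] [38.0, 68.0] [28.0, 87.0] [12.0, 101.0] [-8.0, 107.0] [-30.0, 106.0]
```

play_rows:
  plan:
    - [0,18,9,0,1]
    - [0,32,25,0,1]
    - [0,38,45,0,1]
    - [0,37,66,0,1]
    - [0,27,85,0,1]
    - [0,11,99,0,1]
    - [0,-9,105,0,1]
    - [0,-29,104,0,1]

```text
time: 15.35
tool_pos: [0.5473, 0.122, 0.2667]
tool_rot: [0.186, -0.68, 0.189, 0.683]
contact_force: [-7.1, -5.5, 9.8]
gripper_width: 0.239
```

```bash
python3 circ.py 22.5 8 .054
python3 - <<'E'
from h import *
f=manip.grab_frame("scene"); save(f,"s6"); P=pts(f); m=(np.hypot(P[...,0]-.586,P[...,1]-.085)<.09)&(P[...,2]>.05); v,u=np.where(m); 
a=f["img"][v.min()-10:v.max()+10,u.min()-10:u.max()+10]; cv2.imwrite("pics/s6c.png",cv2.resize(a,None,fx=7,fy=7,interpolation=cv2.INTER_CUBIC)[:580,:780,::-1]); print(a.shape)
E
```

```text
15.35 [0.5473 0.122  0.2667] 0.239 [-7.1 -5.5  9.8] [0.09 2.2 ]
r 0.0535 ang 136.3
[-19.0, -8.0] [-34.0, -23.0] [-41.0, -43.0] [-41.0, -64.0] [-32.0, -83.0] [-17.0, -98.0] [3.0, -105.0] [24.0, -105.0] (165, 88, 3)
```

View pics/s6c.png

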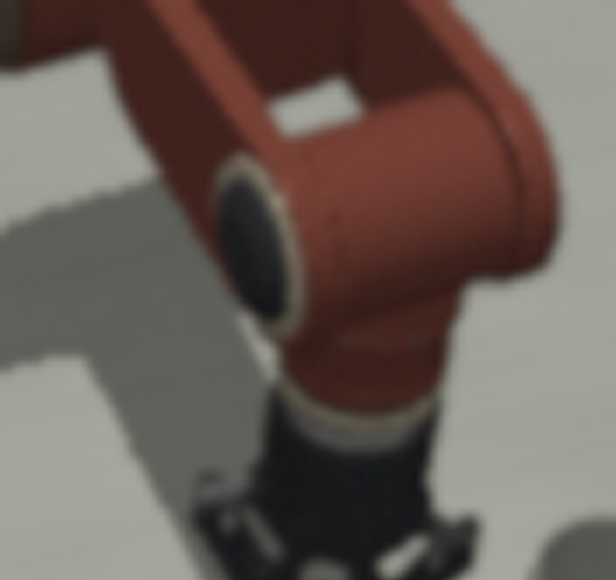

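The scene crop shows only the wrist hiding the press, so it tells me nothing about the gauge. The crank force is about 9 N, so the spring is engaged. I'll let go and check the pins from the free side with the wrist camera.

play_rows:
  plan:
    - [0,0,0,0,-1]
    - [0,0,0,0,-1]
    - [0,0,0,0,-1]
    - [-50,0,0,0,-1]
    - [-75,45,15,0,-1]
    - [-75,90,30,0,-1]
    - [-70,140,45,0,-1]
    - [-30,180,60,0,-1]

```text
time: 16.4
tool_pos: [0.406, -0.0023, 0.298]
tool_rot: [-0.188, 0.684, -0.187, -0.679]
contact_force: [-0.1, -0.8, -0.7]
gripper_width: 0.997
```

Run:
```python
from h import *
f=manip.grab_frame("wrist"); save(f,"w7"); s=manip.state(); print(s["time"],s["tool_pos"],s["contact_force"].round(1)); print(f["origin"])
P=wpts(f); m=(np.hypot(P[...,0]-.586,P[...,1]-.085)<.075)&(P[...,2]>.1); v,u=np.where(m); print(u.min(),u.max(),v.min(),v.max())
to([.4,0,.21])
```

```text
16.45 [ 0.39880828 -0.0031757   0.28580232] [ 1.  -0.2 -8.7]
[ 0.47580958 -0.04289668  0.44107929]
0 149 6 191
shift mm [75.8 -3.9 -0.2] dist 76.0
```

play_rows:
  plan:
    - [40,-4,0,0,-1]
    - [76,-4,0,0,-1]
    - [76,-4,0,0,-1]
    - [76,-4,0,0,-1]

```text
time: 16.95
tool_pos: [0.4085, 0.0024, 0.2208]
tool_rot: [-0.187, 0.683, -0.187, -0.681]
contact_force: [1.0, 0.3, 0.6]
gripper_width: 1.001
```

Run:
```python
from h import *
f=manip.grab_frame("wrist"); save(f,"w8"); np.savez("w8.npz",**f)
cv2.imwrite("pics/w8c.png",cv2.resize(f["img"][:240,:300],None,fx=2.5,fy=2.5,interpolation=cv2.INTER_CUBIC)[:,:,::-1])
```

```text
(no output)
```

View pics/w8c.png

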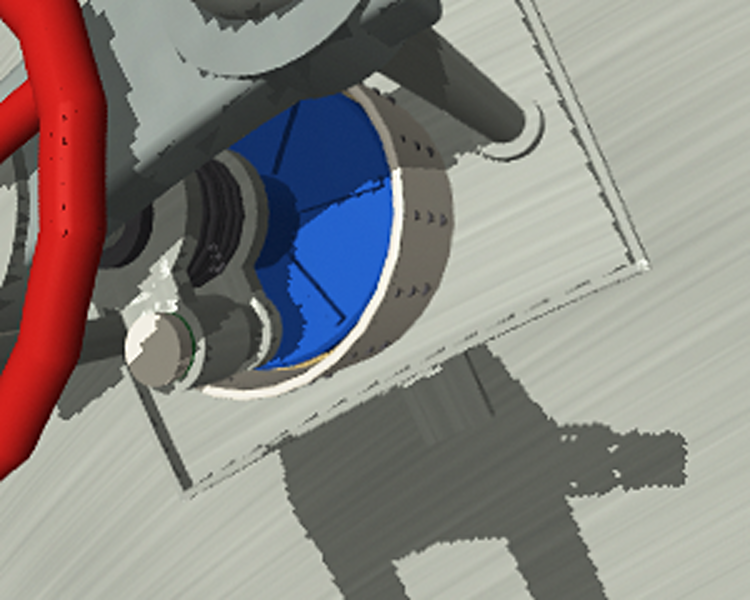

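The near pin at crop (160,345) stands white with only a sliver of green at its base (185,330), so the squeeze is just over 6 mm. I'll read the pin's height from the range image, then wind on about 4–5 mm.

Run:
```python
from h import *
f=dict(np.load("w8.npz")); P=wpts(f)
for y in range(130,150,3): print(y,[ (P[y,x,2]*1000).round(0) for x in range(50,100,3)])
hsv=cv2.cvtColor(f["img"],cv2.COLOR_RGB2HSV); m=(abs(hsv[...,0].astype(int)-65)<22)&(hsv[...,1]>90); m[:,200:]=0; m[200:]=0; q=P[m]; print("green",m.sum(),q[:,2].round(3)[:20])
to([.5475,.1225,.34]);to([.5475,.1225,.266])
```

```text
130 [np.float64(68.0), np.float64(173.0), np.float64(173.0), np.float64(173.0), np.float64(172.0), np.float64(173.0), np.float64(174.0), np.float64(170.0), np.float64(168.0), np.float64(165.0), np.float64(166.0), np.float64(162.0), np.float64(157.0), np.float64(154.0), np.float64(150.0), np.float64(145.0), np.float64(140.0)]
133 [np.float64(68.0), np.float64(174.0), np.float64(174.0), np.float64(173.0), np.float64(173.0), np.float64(174.0), np.float64(173.0), np.float64(172.0), np.float64(168.0), np.float64(165.0), np.float64(165.0), np.float64(162.0), np.float64(158.0), np.float64(155.0), np.float64(150.0), np.float64(147.0), np.float64(142.0)]
136 [np.float64(173.0), np.float64(174.0), np.float64(174.0), np.float64(173.0), np.float64(172.0), np.float64(172.0), np.float64(174.0), np.float64(173.0), np.float64(169.0), np.float64(167.0), np.float64(165.0), np.float64(163.0), np.float64(160.0), np.float64(155.0), np.float64(152.0), np.float64(149.0), np.float64(141.0)]
139 [np.float64(175.0), np.float64(173.0), np.float64(173.0), np.float64(173.0), np.float64(173.0), np.float64(172.0),
[... 708 characters left out ...]
.0), np.float64(165.0), np.float64(167.0), np.float64(161.0), np.float64(157.0), np.float64(153.0), np.float64(149.0), np.float64(142.0), np.float64(126.0)]
148 [np.float64(34.0), np.float64(174.0), np.float64(173.0), np.float64(173.0), np.float64(172.0), np.float64(174.0), np.float64(173.0), np.float64(172.0), np.float64(169.0), np.float64(165.0), np.float64(165.0), np.float64(160.0), np.float64(155.0), np.float64(151.0), np.float64(145.0), np.float64(126.0), np.float64(65.0)]
green 22 [0.166 0.168 0.166 0.168 0.165 0.168 0.165 0.166 0.166 0.165 0.166 0.165
 0.167 0.167 0.166 0.167 0.167 0.167 0.166 0.168]
shift mm [-118.2 -174.3  -58.1] dist 218.0
shift mm [ -44.2 -174.2  -57.9] dist 189.0
```

play_rows:
  plan:
    - [-60,0,0,0,-1]
    - [-118,0,0,0,-1]
    - [-118,-58,-19,0,-1]
    - [-118,-116,-38,0,-1]
    - [-118,-165,-55,0,-1]
    - [-118,-174,-58,0,-1]
    - [-80,-174,-58,0,-1]
    - [-55,-174,-58,0,-1]

```text
time: 18.0
tool_pos: [0.5468, 0.1222, 0.2747]
tool_rot: [-0.187, 0.682, -0.187, -0.681]
contact_force: [0.1, -0.2, -1.2]
gripper_width: 1.001
```

Run:
```python
from h import *
print(manip.state()["tool_pos"],manip.state()["contact_force"]); to([.5475,.1225,.266])
```

```text
[0.54675464 0.12222613 0.27466887] [ 0.14024579 -0.15927761 -1.21899275]
shift mm [ 8.7 -0.6 -0.5] dist 9.0
```

play_rows:
  plan:
    - [9,0,0,0,-1]
    - [9,0,0,0,1]
    - [9,0,0,0,1]
    - [9,0,0,0,1]
    - [9,0,0,0,1]

```text
time: 18.62
tool_pos: [0.547, 0.1224, 0.2668]
tool_rot: [-0.187, 0.682, -0.187, -0.681]
contact_force: [0.2, -0.4, 5.2]
gripper_width: 0.238
```

```bash
python3 circ.py 15 5 .054
```

```text
18.625 [0.547  0.1224 0.2668] 0.238 [ 0.2 -0.4  5.2] [0.09 2.19]
r 0.054 ang 136.2
[-13.0, -5.0] [-25.0, -13.0] [-34.0, -24.0] [-39.0, -37.0] [-42.0, -51.0]
```

play_rows:
  plan:
    - [0,-13,-5,0,1]
    - [0,-25,-13,0,1]
    - [0,-34,-24,0,1]
    - [0,-39,-37,0,1]
    - [0,-40,-42,0,1]
    - [0,-40,-42,0,1]

```text
time: 19.38
tool_pos: [0.6023, 0.1372, 0.2668]
tool_rot: [0.188, -0.681, 0.186, 0.683]
contact_force: [-6.6, 4.5, 6.0]
gripper_width: 0.237
```

```bash
python3 circ.py 15 1 .054;python3 - <<'E'
from h import *
to([.4,0,.34])
E
```

```text
19.375 [0.6023 0.1372 0.2668] 0.237 [-6.6  4.5  6. ] [0.1  2.21]
r 0.0547 ang 72.6
[-1.0, -14.0] shift mm [-73.2 221.1 104.4] dist 255.0
```

play_rows:
  plan:
    - [0,0,0,0,-1]
    - [0,0,0,0,-1]
    - [0,0,0,0,-1]
    - [-50,0,0,0,-1]
    - [-75,50,23,0,-1]
    - [-75,105,49,0,-1]
    - [-75,160,75,0,-1]
    - [-60,210,100,0,-1]

```text
time: 20.38
tool_pos: [0.4089, 0.005, 0.3266]
tool_rot: [-0.187, 0.683, -0.187, -0.681]
contact_force: [-0.0, -0.6, 0.6]
gripper_width: 1.003
```

play_rows:
  plan:
    - [20,10,4,0,-1]
    - [70,10,4,0,-1]
    - [105,10,4,0,-1]
    - [105,10,4,0,-1]
    - [105,10,4,0,-1]

```text
time: 21.0
tool_pos: [0.4021, -0.0007, 0.222]
tool_rot: [-0.187, 0.683, -0.187, -0.681]
contact_force: [0.8, 0.1, 0.7]
gripper_width: 0.998
```

Run:
```python
from h import *
f=manip.grab_frame("wrist"); save(f,"w9"); s=manip.state(); print(s["time"],s["tool_pos"],s["contact_force"].round(1))
P=wpts(f); hsv=cv2.cvtColor(f["img"],cv2.COLOR_RGB2HSV); m=(abs(hsv[...,0].astype(int)-65)<22)&(hsv[...,1]>90)&(np.hypot(P[...,0]-.586,P[...,1]-.085)<.07); q=P[m]; print("green",m.sum(),np.percentile(q[:,2],[2,50,98]).round(4))
f2=manip.grab_frame("top"); P2=pts(f2); d=lambda x,y:np.hypot(P2[...,0]-x,P2[...,1]-y)
for n,z,x,y in(("catch",.243,.599,.179),("grip",.285,.606,.2185)):
    q=P2[(abs(P2[...,2]-z)<.007)&(d(x,y)<.022)]; print(n,len(q),q.mean(0).round(4))
a=f["img"][:240,:300]; b=f2["img"][130:290,100:300]
o=np.hstack([cv2.resize(a,(500,400),interpolation=2),cv2.resize(b,(300,240),interpolation=2).repeat(1,0) if 0 else np.vstack([cv2.resize(b,(300,240),interpolation=2),np.zeros((160,300,3),np.uint8)])])
cv2.imwrite("pics/w9c.png",o[:,:,::-1])
```

```text
21.05 [ 0.40244195 -0.00077171  0.22265136] [ 1.1 -0.9  0.2]
green 107 [0.161  0.1641 0.1673]
catch 61 [0.5988 0.1797 0.2426]
grip 45 [0.6041 0.2167 0.2848]
```

View pics/w9c.png

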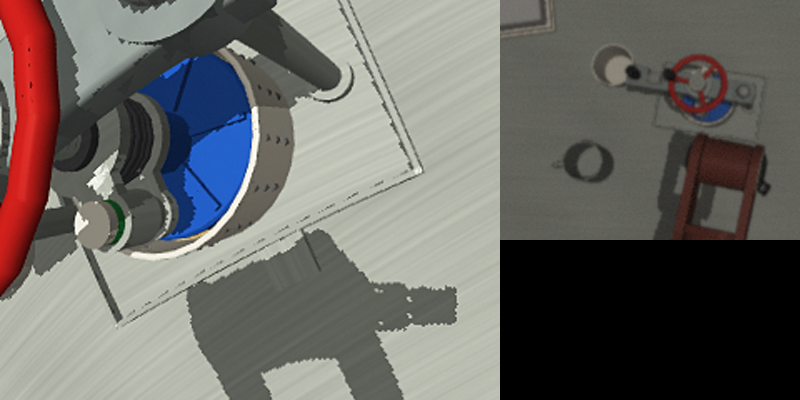

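The gauge pin at (112,225) now shows a clear green band under the white and no red. The bridge is home, and the jug and spare mould are where they were. I'll hand in.

```bash
python3 -c "
from plant import manip
print(manip.job_done())"
```

```text
the job is handed in; nothing more can be done
None
```

The cheese is under the press and the job is handed in, at about 21 s on the robot's clock.

- **Follower:** I took the leftmost one and laid it on the cheese. Its disc read level, with its top face about 81 mm above the bench.
- **Bridge:** I swung it onto the catch post and pushed it against the stop, with about 19 N at the wrist. In the last top view the pivot, catch post and grip line up to within about 1 mm.
- **Wheel:** I wound it about 1.2 turns clockwise in two goes. After the first go I let go and read about 7.5 mm of pin, just into the green, then wound another 64°.
- **Gauge:** The last wrist-camera picture shows about 6 mm of green under the white and no red, so the spring is squeezed about 11.7 mm. I saw only the near gauge pin; the far one was out of view.
- **Bystanders:** The jug and spare mould look unmoved in the last top view. I did not measure them again. The bottle was outside that crop, and I did not check it at the end; the arm's planned path stayed well clear of it.

One picture was no use: in the scene view taken halfway through winding, the wrist hid the press. No other check failed or disagreed. The gripper was open and touching nothing at hand-in.

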